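# Sort the drink stirrers into the sideboard caddy

### The job

The guests have gone: slide the cover of the stirrer caddy fully back, put every drink stirrer lying about into the tray of its own colour, lying flat on the tray's floor and not on top of another, and then slide the cover fully shut over them. There are five or six stirrers. Leave the rum bottle, the jigger and the cup alone.

Things in the scene. Friction and masses are not known exactly. Their poses are not given: they have to be found in the camera images.
- caddy: Dark wooden caddy, fixed: 6 mm base board, x from -84 to +241 mm, 292 mm wide (y); side rails along x, 12 mm wide, tops 36 mm over the table; front strip 22 mm high, back strip 34 mm. Origin on the table under the middle of the tray bay; x axis level, from the front (robot side) to the back. Three trays lie side by side in y, 82 mm apart, at x -73 to +73 mm; 12 mm gap to the rails.
- cover (a joint): The caddy's white sliding cover, a 160 x 292 x 6 mm panel on top of the rails (underside 37 mm over the table, so a stirrer lying on another does not pass under it). Metres along the caddy's x axis: 0 = closed (fully forward, over the trays), 0.16 = fully open (pushed back, trays free). It starts closed or slightly open and needs about 2 N.
- cover_grip (a point): Middle of the top edge of the brass grip on the cover: an upright rib 80 mm long (along the caddy's y), 14 mm thick (along x) and 30 mm high, whose top is 73 mm over the table, near the cover's front edge (55 mm in front of the cover's middle). Moves with the cover. Axes as the caddy's.
- tray_red: Red plastic open tray fixed in the caddy, 146 (x) x 80 (y) x 14 mm high outside, walls and floor 3 mm (inside 140 x 74 mm). Origin at the centre of its underside, 6 mm over the table; axes as the caddy's. Which of the three places it has varies.
- tray_yellow: Yellow plastic open tray fixed in the caddy, 146 (x) x 80 (y) x 14 mm high outside, walls and floor 3 mm (inside 140 x 74 mm). Origin at the centre of its underside, 6 mm over the table; axes as the caddy's. Which of the three places it has varies.
- tray_green: Green plastic open tray fixed in the caddy, 146 (x) x 80 (y) x 14 mm high outside, walls and floor 3 mm (inside 140 x 74 mm). Origin at the centre of its underside, 6 mm over the table; axes as the caddy's. Which of the three places it has varies.
- stirrer_red_a: A loose red plastic drink stirrer (may be absent), 35 g, 120 mm long, 20 mm thick, lying flat: a 92 x 20 x 20 mm square handle with a 28 long x 24 wide x 20 mm paddle end at its +x end. Origin at mid-length, mid-thickness (10 mm over what it lies on); x axis along its length towards the paddle, z up at the start.
- stirrer_red_b: A loose red plastic drink stirrer (may be absent), 35 g, 120 mm long, 20 mm thick, lying flat: a 92 x 20 x 20 mm square handle with a 28 long x 24 wide x 20 mm paddle end at its +x end. Origin at mid-length, mid-thickness (10 mm over what it lies on); x axis along its length towards the paddle, z up at the start.
- stirrer_yellow_a: A loose yellow plastic drink stirrer (may be absent), 35 g, 120 mm long, 20 mm thick, lying flat: a 92 x 20 x 20 mm square handle with a 28 long x 24 wide x 20 mm paddle end at its +x end. Origin at mid-length, mid-thickness (10 mm over what it lies on); x axis along its length towards the paddle, z up at the start.
- stirrer_yellow_b: A loose yellow plastic drink stirrer (may be absent), 35 g, 120 mm long, 20 mm thick, lying flat: a 92 x 20 x 20 mm square handle with a 28 long x 24 wide x 20 mm paddle end at its +x end. Origin at mid-length, mid-thickness (10 mm over what it lies on); x axis along its length towards the paddle, z up at the start.
- stirrer_green_a: A loose green plastic drink stirrer (may be absent), 35 g, 120 mm long, 20 mm thick, lying flat: a 92 x 20 x 20 mm square handle with a 28 long x 24 wide x 20 mm paddle end at its +x end. Origin at mid-length, mid-thickness (10 mm over what it lies on); x axis along its length towards the paddle, z up at the start.
- stirrer_green_b: A loose green plastic drink stirrer (may be absent), 35 g, 120 mm long, 20 mm thick, lying flat: a 92 x 20 x 20 mm square handle with a 28 long x 24 wide x 20 mm paddle end at its +x end. Origin at mid-length, mid-thickness (10 mm over what it lies on); x axis along its length towards the paddle, z up at the start.
- rum_bottle: Bystander: closed amber bottle, 72 mm wide, 240 mm high, origin at the centre of its underside. Leave it alone.
- jigger: Bystander: steel double-cone jigger, 48 mm wide, 80 mm high, origin at the centre of its underside. Leave it alone.
- cup: Bystander: blue ceramic cup, 80 mm wide, 85 mm high, origin at the centre of its underside. Leave it alone.
Not all that is in view belongs to the job. Leave any grey look-alike of the stirrer_green_a alone.

How it is judged:
By the outcome, as a careful person would: the job done as asked, in the order asked, and still so for the second after the job is handed in, with the robot touching nothing.
Of stirrer_red_a, stirrer_red_b, stirrer_yellow_a, stirrer_yellow_b, stirrer_green_a, stirrer_green_b only 5 to 6 are there at a start; the rules pass over those that are not, and their reading is None.
At some moment in a run one of stirrer_red_a, stirrer_red_b, stirrer_yellow_a, stirrer_yellow_b, stirrer_green_a, stirrer_green_b may be knocked a few centimetres aside while the robot is not near it.
Once in a run the grip may slacken for a moment while it holds something.
It also fails if it takes over 210 s, if anything falls off the work surface, if the arm or the gripper's body presses on something with over 40 N, if the wrist force passes 120 N, or if a joint passes its speed limit or range.

### The arm

A 6-joint arm with a two-finger parallel gripper is mounted at the origin on the work surface. World frame = base frame: x ahead of the robot, y to its left, z up, the work surface at z = 0. Lengths are in m, angles in rad, forces in N, time in s.
With the tool pointing down it reaches from about 0.425 to 0.95 m from the base axis. Payload 3.5 kg.
Tool frame: the origin (TCP) lies midway between the tips of the shut fingers; the grasp point (between the pads) lies 19 mm behind it; z points along the fingers, y is the line along which they close (so a half turn about z gives the same grasp; the last joint's range is limited). The gripper opens to 85 mm and grips with 20 to 120 N. Pads are 22 mm wide; open, the fingers measure 114 mm over their backs; the gripper's body (76 mm by 85 mm) begins 54 mm behind the grasp point. The pads swing forward as they close: fully open they stand 13 mm farther back than shut.
Start: joints at [1.05, 0.286, 1.577, -0, 1.279, -0.15], TCP at [0.245, 0.629, 0.231] pointing down, gripper open.
Joint ranges: [-2.77, 2.77], [-0.9, 2.22], [0.21, 2.48], [-1.53, 4.67], [0.24, 2.81], [-2.84, 2.84]. Speed limits (rad/s): [2.79, 2.79, 3.14, 3.14, 3.14, 3.14].

### API

Orientations are given as a unit quaternion [x, y, z, w].
In Python, from plant import ctrl gives the robot as it stands.
- The arm moves only by the tool move_arm, never from a script. Its argument "plan" is a list of rows, each an object of numbers: "x", "y", "z": the shift along the tool's x, y, z in m; "yaw": the turn about the tool's z in rad; "fingers": the closure, from 0 (fully open) to 1 (shut). In form: [{"x": .., "y": .., "z": .., "yaw": .., "fingers": ..}, ...]. A call has 1 to 5 rows; each row is the pose to reach, as a shift and turn from the pose commanded when the call began, along the tool's axes at that moment; what a row does not reach only later rows make up. A row lasts 1/10 s, in which the tool goes at most 50 mm and 8.59 degrees, less where a joint would pass 70% of its speed; a pose out of reach is approached as far as the arm can. A call with a gripper value outside its range is refused whole. The fingers move at their own pace and stop on an object; "force" is the grip in N (left out, the last holds). Time passes only in rows, so rows that repeat a pose let the fingers close. It gives the time, the measured TCP pose, the force, the opening and the grip force at its end, in the units of the state.
- ctrl.get_state(): the state, without advancing time (a new reading comes with each control period).
- ctrl.read_camera(name): name is "scene" or "top"; returns the picture (400x640x3 uint8, red, green, blue); there is no depth.
- ctrl.camera_model(name): a dict with "intrinsics" (3x3 intrinsics, pixels), "cam_to_world" (4x4, takes a point from camera to world coordinates). Camera axes: x right, y up, looking along -z (the intrinsics and any distortion apply to the point x, -y, -z); pixel columns grow to the right and rows downward; lengths in m; the calibration is good to about 2 mm. A picture is of the moment at which its call begins. camera_model takes no time and is no camera call.
- ctrl.sign_off(): hands the job in; it is judged then, once.
The state is a dict: "time": time; "qpos": joint angles; "dq": joint speeds; "joint_efforts": joint torques, N m; "eef_pos": TCP position; "tcp_rot": TCP orientation; "contact_force": force on the tool from outside, world axes, zero at the start; "wrist_torque": the same for the moment, N m; "opening": opening from 0.0 (shut) to 1.0 (fully open); "finger_force": force on a finger pad.
Only numpy, scipy, OpenCV 4.12 (cv2) and the standard library are available. Lean on these libraries where they do the work, as an engineer would, in place of code of your own. Each camera call takes 0.05 s, during which the arm holds its last target. There are 200 camera calls.

## Working session

There is one attempt and no reset: what is moved stays moved. The work goes in short steps, Python scripts to look and compute and a tool call to move; the robot and the scene stay as the last step left them, time stands still between calls to the robot, and variables do not carry over. Pictures are saved under pics/ and viewed, at most 14 in all, crops included, and the job is handed in when it is done.

Besides the shell and the picture viewer there is one more tool, called after "Request:" as a command line: name --argument value ..., lists and objects as JSON in quotes. move_arm: Moves the arm, as the interface text tells. Its arguments: {"type":"object","properties":{"plan":{"type":"array"},"force":{"type":"number"}},"required":["plan"]}

```bash
ls; mkdir -p pics; cat > h.py <<'E'
import numpy as np, cv2
from plant import ctrl
def snap(name,fn):
    im=ctrl.read_camera(name)[:,:,::-1].copy(); cv2.imwrite('pics/'+fn,im); return im
def px2w(name,u,v,z):
    m=ctrl.camera_model(name); K=np.array(m['intrinsics']); T=np.array(m['cam_to_world'])
    d=np.linalg.inv(K)@np.array([u,v,1.]); d=T[:3,:3]@np.array([d[0],-d[1],-d[2]])
    o=T[:3,3]; return o+d*(z-o[2])/d[2]
E
python3 - <<'E'
from h import *
a=snap('top','top0.png'); b=snap('scene','scene0.png')
print(ctrl.get_state()); print({n:ctrl.camera_model(n) for n in('top','scene')})
E
```

```text
pics
{'time': 0.1, 'qpos': array([ 1.04998700e+00,  2.87109333e-01,  1.57805366e+00,  7.94134510e-06,
        1.27859551e+00, -1.49967331e-01]), 'dq': array([-0.00118503, -0.00339624, -0.00296546,  0.00013628,  0.00071328,
       -0.00176038]), 'joint_efforts': array([ 5.86669976e-04, -4.07293832e+01, -2.93701154e+01, -2.38307384e-04,
        3.41174389e-03, -1.19668559e-05]), 'eef_pos': array([0.24426741, 0.62860661, 0.23005151]), 'tcp_rot': array([ 1.84361352e-01,  9.82857934e-01, -1.02133183e-03, -3.60017324e-04]), 'contact_force': array([ 0.3378586 , -0.4803096 , -0.36563248]), 'wrist_torque': array([0.00219242, 0.01186748, 0.03665211]), 'finger_force': 0.0, 'opening': 1.0018627098719537}
{'top': {'intrinsics': array([[504.34100672,   0.        , 324.09916564],
       [  0.        , 504.34100672, 199.57783462],
       [  0.        ,   0.        ,   1.        ]]), 'cam_to_world': array([[-1.00821212e-03,  9.82290250e-01, -1.87362880e-01,
         2.71575177e-01],
       [-9.99912565e-01, -3.46066580e-03, -1.27626897e-02,
        -8.71474492e-04],
       [-1.31850660e-02,  1.87333631e-01,  9.82207852e-01,
         1.52845944e+00],
       [ 0.00000000e+00,  0.00000000e+00,  0.00000000e+00,
         1.00000000e+00]])}, 'scene': {'intrinsics': array([[519.07198612,   0.        , 313.71872707],
       [  0.        , 519.07198612, 203.8476641 ],
       [  0.        ,   0.        ,   1.        ]]), 'cam_to_world': array([[ 0.8543958 , -0.28338686,  0.43554529,  1.26466336],
       [ 0.51958643,  0.47584084, -0.70965163, -1.17281203],
       [-0.00614429,  0.8326268 ,  0.55380039,  0.98556403],
       [ 0.        ,  0.        ,  0.        ,  1.        ]])}}
```

View pics/top0.png

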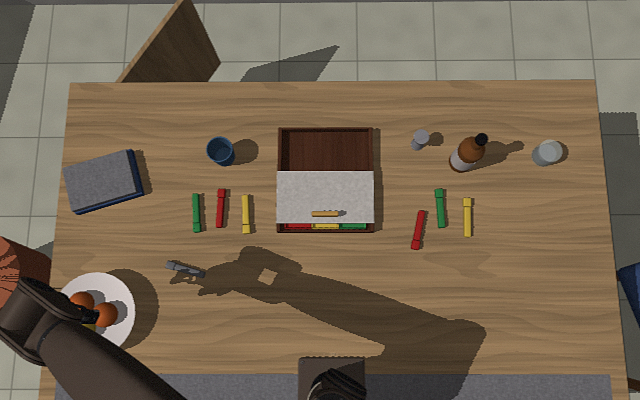

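View pics/scene0.png

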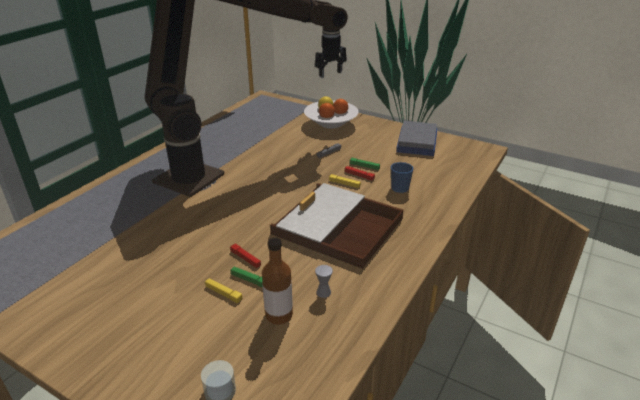

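Six coloured stirrers are visible. The left group is green (196,212), red (221,208) and yellow (246,214). The right group is red (418,229), green (440,208) and yellow (467,217). The trays under the cover's front edge are red (298,226), yellow (325,226) and green (352,226). A grey look-alike lies at (185,268), and the fruit at (80-105,300) is not part of the job. Next I'll measure and check with one close crop.

```bash
cat >> h.py <<'E'
def find(im,name='top',roi=(160,180,500,260),zt=0.012):
    hsv=cv2.cvtColor(im,cv2.COLOR_BGR2HSV); out=[]
    for c,(lo,hi) in {'red':(173,184),'yellow':(22,34),'green':(50,80)}.items():
        h=hsv[:,:,0].astype(int); h=np.where((c=='red')&(h<5),h+180,h)
        m=((h>=lo)&(h<=hi)&(hsv[:,:,1]>150)&(hsv[:,:,2]>50)).astype(np.uint8)
        m[:roi[1]]=0;m[roi[3]:]=0;m[:,:roi[0]]=0;m[:,roi[2]:]=0
        n,l,s,ce=cv2.connectedComponentsWithStats(m)
        for i in range(1,n):
            if s[i,4]<80: continue
            v,u=np.nonzero(l==i)
            w=np.array([px2w(name,a,b,zt)[:2] for a,b in zip(u,v)])
            (cx,cy),wh,an=cv2.minAreaRect((w*1000).astype(np.float32))
            d=np.linalg.svd(w-w.mean(0),full_matrices=False)[2][0]; d=d*np.sign(d[0])
            out.append((c,int(ce[i][0]),int(ce[i][1]),int(s[i,4]),round(cx),round(cy),[round(x) for x in sorted(wh)],round(np.degrees(np.arctan2(d[1],d[0])),1)))
    return out
E
python3 - <<'E'
from h import *
im=cv2.imread('pics/top0.png')
for o in find(im): print(o)
for n,(u,v,z) in {'grip l':(311.5,211.5,.073),'grip r':(339,211.5,.073),'cov fl':(276,223,.043),'cov fr':(374,223,.043),'cov bl':(278,171,.043),'cov br':(373,172,.043),'cad fl':(277,233,.02),'cad fr':(375,232,.02),'cad bl':(278,128,.036),'cad br':(373,128,.036)}.items(): print(n,px2w('top',u,v,z).round(4))
c=np.hstack([cv2.resize(im[180:260,160:270],None,fx=3.6,fy=3.6,interpolation=2),cv2.resize(im[180:260,395:505],None,fx=3.6,fy=3.6,interpolation=2)])
d=cv2.resize(im[120:240,265:385],None,fx=2.4,fy=2.4,interpolation=2)
d=cv2.copyMakeBorder(d,0,0,0,c.shape[1]-d.shape[1],0)
d[:,300:588]=cv2.resize(im[245:285,150:230],(288,144))[[i//2 for i in range(288)]] 
cv2.imwrite('pics/crop0.png',np.vstack([c,d]))
E
```

```text
('red', 219, 207, 252, 536, 339, [23, 119], np.float64(-2.3))
('red', 417, 230, 272, 468, -264, [23, 120], np.float64(-12.8))
('red', 297, 226, 135, 478, 101, [15, 79], np.float64(89.5))
('yellow', 245, 214, 268, 517, 258, [22, 119], np.float64(4.5))
('yellow', 466, 216, 293, 506, -414, [24, 117], np.float64(-2.3))
('yellow', 324, 225, 134, 479, 16, [12, 79], np.float64(89.9))
('green', 439, 207, 214, 534, -332, [22, 118], np.float64(1.7))
('green', 195, 211, 146, 522, 411, [18, 116], np.float64(5.2))
('green', 352, 226, 107, 479, -66, [12, 79], np.float64(-89.9))
grip l [0.5138 0.0549 0.073 ]
grip r [ 0.5136 -0.0255  0.073 ]
cov fl [0.4845 0.1617 0.043 ]
cov fr [ 0.4836 -0.1296  0.043 ]
cov bl [0.6437 0.1583 0.043 ]
cov br [ 0.6394 -0.1297  0.043 ]
cad fl [0.4574 0.1607 0.02  ]
cad fr [ 0.4596 -0.1341  0.02  ]
cad bl [0.7827 0.1612 0.036 ]
cad br [ 0.7811 -0.1329  0.036 ]
```

View pics/crop0.png

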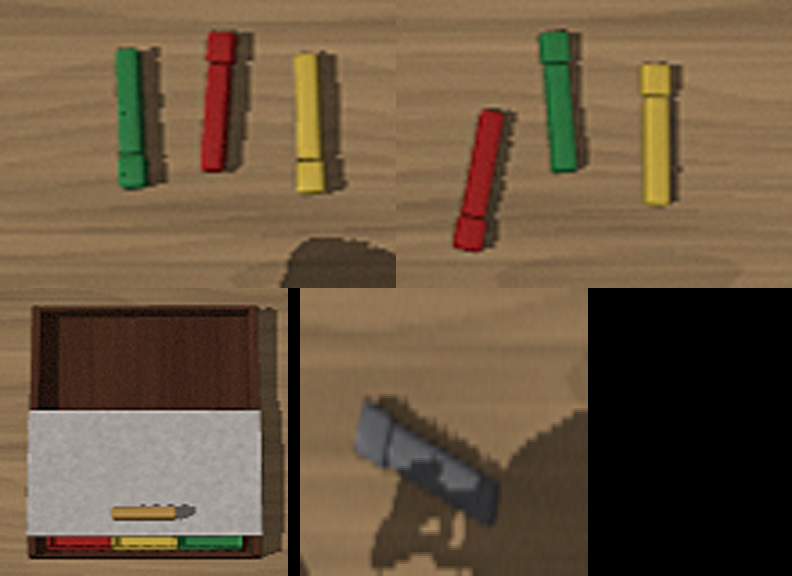

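The crop confirms six coloured stirrers, the grey decoy at (185,268), trays in the order red, yellow, green from +y, and the cover about 20 mm open. First I'll align the tool and move in front of the grip.

Request:
move_arm --plan '[{"x":-0.165,"y":-0.187,"z":0,"yaw":-0.371,"fingers":1},{"x":-0.165,"y":-0.187,"z":0,"yaw":-0.371,"fingers":1},{"x":-0.165,"y":-0.187,"z":0,"yaw":-0.371,"fingers":1},{"x":-0.165,"y":-0.187,"z":0,"yaw":-0.371,"fingers":1},{"x":-0.165,"y":-0.187,"z":0,"yaw":-0.371,"fingers":1}]' --force 40

```text
time: 0.6
eef_pos: [0.3306, 0.393, 0.2308]
tcp_rot: [-0.0, 1.0, -0.0, -0.0]
contact_force: [0.4, 0.4, -0.3]
opening: 0.145
finger_force: 0.0
```

Request:
move_arm --plan '[{"x":-0.135,"y":-0.208,"z":0.05,"yaw":0,"fingers":1},{"x":-0.135,"y":-0.208,"z":0.05,"yaw":0,"fingers":1},{"x":-0.135,"y":-0.208,"z":0.05,"yaw":0,"fingers":1},{"x":-0.135,"y":-0.208,"z":0.05,"yaw":0,"fingers":1},{"x":-0.135,"y":-0.208,"z":0.05,"yaw":0,"fingers":1}]'

```text
time: 1.1
eef_pos: [0.4645, 0.1877, 0.1813]
tcp_rot: [-0.0, 1.0, 0.0, -0.0]
contact_force: [1.2, 0.5, -0.3]
opening: 0.001
finger_force: 0.0
```

Request:
move_arm --plan '[{"x":-0.0,"y":-0.171,"z":0.05,"yaw":0,"fingers":1},{"x":-0.0,"y":-0.171,"z":0.05,"yaw":0,"fingers":1},{"x":-0.0,"y":-0.171,"z":0.05,"yaw":0,"fingers":1},{"x":-0.0,"y":-0.171,"z":0.05,"yaw":0,"fingers":1},{"x":-0.0,"y":-0.171,"z":0.05,"yaw":0,"fingers":1}]'

```text
time: 1.6
eef_pos: [0.4628, 0.0159, 0.1302]
tcp_rot: [0.002, 1.0, 0.0, -0.002]
contact_force: [-0.2, 0.6, -0.7]
opening: 0.002
finger_force: 0.0
```

Request:
move_arm --plan '[{"x":0,"y":0,"z":0.04,"yaw":0,"fingers":1},{"x":0,"y":0,"z":0.073,"yaw":0,"fingers":1},{"x":0,"y":0,"z":0.073,"yaw":0,"fingers":1},{"x":-0.012,"y":0,"z":0.073,"yaw":0,"fingers":1},{"x":-0.022,"y":0,"z":0.073,"yaw":0,"fingers":1}]'

```text
time: 2.1
eef_pos: [0.4889, 0.0187, 0.0612]
tcp_rot: [-0.0, 1.0, -0.0, 0.002]
contact_force: [-0.1, -0.4, 0.6]
opening: -0.002
finger_force: 0.0
```

Request:
move_arm --plan '[{"x":-0.012,"y":0,"z":0,"yaw":0,"fingers":1},{"x":-0.03,"y":0,"z":0,"yaw":0,"fingers":1},{"x":-0.05,"y":0,"z":0,"yaw":0,"fingers":1},{"x":-0.07,"y":0,"z":0,"yaw":0,"fingers":1},{"x":-0.09,"y":0,"z":0,"yaw":0,"fingers":1}]'

```text
time: 2.6
eef_pos: [0.5779, 0.0187, 0.0603]
tcp_rot: [-0.0, 1.0, -0.0, 0.0]
contact_force: [-2.8, -0.9, 1.9]
opening: -0.003
finger_force: 1.4
```

Request:
move_arm --plan '[{"x":-0.015,"y":0,"z":0,"yaw":0,"fingers":1},{"x":-0.028,"y":0,"z":0,"yaw":0,"fingers":1},{"x":-0.036,"y":0,"z":0,"yaw":0,"fingers":1},{"x":-0.042,"y":0,"z":0,"yaw":0,"fingers":1},{"x":-0.045,"y":0,"z":0,"yaw":0,"fingers":1}]'

```text
time: 3.1
eef_pos: [0.6219, 0.0186, 0.0595]
tcp_rot: [-0.0, 1.0, -0.0, 0.0]
contact_force: [-1.8, -0.6, 1.8]
opening: 0.001
finger_force: 1.0
```

Request:
move_arm --plan '[{"x":-0.003,"y":0,"z":0,"yaw":0,"fingers":1},{"x":-0.005,"y":0,"z":0,"yaw":0,"fingers":1},{"x":-0.007,"y":0,"z":0,"yaw":0,"fingers":1},{"x":-0.008,"y":0,"z":0,"yaw":0,"fingers":1},{"x":-0.008,"y":0,"z":0,"yaw":0,"fingers":1}]'

```text
time: 3.6
eef_pos: [0.6292, 0.0186, 0.0589]
tcp_rot: [-0.0, 1.0, 0.0, 0.0]
contact_force: [-1.6, 0.4, 1.7]
opening: -0.001
finger_force: 0.7
```

Request:
move_arm --plan '[{"x":-0.002,"y":0,"z":0,"yaw":0,"fingers":1},{"x":-0.004,"y":0,"z":0,"yaw":0,"fingers":1},{"x":-0.004,"y":0,"z":0,"yaw":0,"fingers":1}]'

```text
time: 3.9
eef_pos: [0.6313, 0.0186, 0.0587]
tcp_rot: [-0.0, 1.0, 0.0, -0.003]
contact_force: [-7.6, 0.3, 5.1]
opening: 0.003
finger_force: 3.7
```

Request:
move_arm --plan '[{"x":0.012,"y":0,"z":0,"yaw":0,"fingers":1},{"x":0.012,"y":0,"z":-0.05,"yaw":0,"fingers":1},{"x":0.012,"y":0.01,"z":-0.09,"yaw":0,"fingers":0.5},{"x":0.04,"y":0.05,"z":-0.09,"yaw":-0.079,"fingers":0.3},{"x":0.06,"y":0.095,"z":-0.09,"yaw":-0.079,"fingers":0.3}]'

```text
time: 4.4
eef_pos: [0.5747, 0.1135, 0.1517]
tcp_rot: [-0.039, 0.999, 0.0, 0.003]
contact_force: [0.1, 1.1, 0.1]
opening: 0.508
finger_force: 0.0
```

```bash
python3 - <<'E'
from h import *
im=snap('top','top1.png')
for o in find(im,roi=(160,180,510,260)): print(o)
E
```

```text
Traceback (most recent call last):
  File "h.py", line 19, in find
    w=np.array([px2w(name,a,b,zt)[:2] for a,b in zip(u,v)])
                ~~~~^^^^^^^^^^^^^
  File "h.py", line 6, in px2w
    m=ctrl.camera_model(name); K=np.array(m['intrinsics']); T=np.array(m['cam_to_world'])
ValueError: time passes only in moves, steps and waits
```

```bash
sed -i 's/^def px2w/M={n:ctrl.camera_model(n) for n in ("top","scene")}\ndef px2w/; s/m=ctrl.camera_model(name)/m=M[name]/' h.py
python3 - <<'E'
from h import *
im=cv2.imread('pics/top1.png')
for o in find(im,roi=(160,140,510,260)): print(o)
cv2.imwrite('pics/crop1.png',cv2.resize(im[100:260,160:500],None,fx=2.3,fy=2.3))
print(ctrl.get_state()['eef_pos'])
E
```

```text
('red', 306, 210, 309, 543, 77, [31, 140], np.float64(-5.1))
('red', 219, 207, 259, 536, 338, [24, 119], np.float64(-1.8))
('red', 417, 230, 261, 468, -265, [23, 120], np.float64(-12.6))
('yellow', 324, 204, 1272, 546, 16, [80, 146], np.float64(0.9))
('yellow', 245, 214, 269, 517, 257, [24, 118], np.float64(4.3))
('yellow', 466, 216, 295, 506, -414, [24, 117], np.float64(-2.5))
('green', 351, 204, 645, 543, -66, [79, 140], np.float64(-2.4))
('green', 439, 204, 169, 535, -332, [22, 115], np.float64(3.5))
('green', 195, 210, 134, 527, 411, [18, 106], np.float64(4.6))
[0.57020488 0.12035725 0.14989718]
```

View pics/crop1.png

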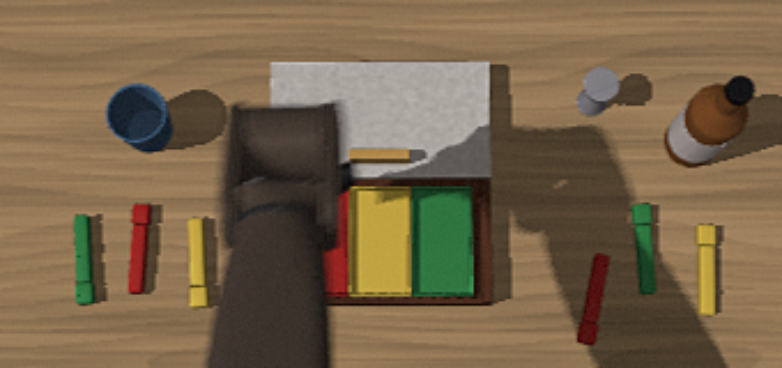

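Cover is fully open, with the trays showing red, yellow and green and the grip at crop (380,155). Next is the left yellow stirrer.

Request:
move_arm --plan '[{"x":0.043,"y":0.144,"z":0,"yaw":0,"fingers":0.35},{"x":0.043,"y":0.144,"z":0,"yaw":0,"fingers":0.35},{"x":0.043,"y":0.144,"z":0.04,"yaw":0,"fingers":0.35},{"x":0.043,"y":0.144,"z":0.08,"yaw":0,"fingers":0.35},{"x":0.043,"y":0.144,"z":0.08,"yaw":0,"fingers":0.35}]'

```text
time: 4.95
eef_pos: [0.5131, 0.2539, 0.0619]
tcp_rot: [-0.041, 0.999, -0.001, -0.006]
contact_force: [0.2, -0.2, -1.0]
opening: 0.653
finger_force: 0.0
```

Request:
move_arm --plan '[{"x":0,"y":0,"z":0,"yaw":0,"fingers":0.35},{"x":0,"y":0,"z":0,"yaw":0,"fingers":0.35}]'

```text
time: 5.15
eef_pos: [0.5213, 0.2534, 0.0714]
tcp_rot: [-0.039, 0.999, 0.0, 0.002]
contact_force: [-0.3, 0.0, 0.6]
opening: 0.654
finger_force: 0.0
```

Request:
move_arm --plan '[{"x":0,"y":0.004,"z":0.03,"yaw":0,"fingers":0.35},{"x":0,"y":0.004,"z":0.05,"yaw":0,"fingers":0.35},{"x":0,"y":0.004,"z":0.058,"yaw":0,"fingers":0.35},{"x":0,"y":0.004,"z":0.058,"yaw":0,"fingers":0.35},{"x":0,"y":0.004,"z":0.058,"yaw":0,"fingers":0.35}]'

```text
time: 5.65
eef_pos: [0.5203, 0.2576, 0.0129]
tcp_rot: [-0.039, 0.999, 0.0, 0.002]
contact_force: [0.5, 0.5, -0.3]
opening: 0.653
finger_force: 0.0
```

Request:
move_arm --plan '[{"x":0,"y":0,"z":0,"yaw":0,"fingers":0.9},{"x":0,"y":0,"z":0,"yaw":0,"fingers":1},{"x":0,"y":0,"z":0,"yaw":0,"fingers":1},{"x":0,"y":0,"z":0,"yaw":0,"fingers":1}]'

```text
time: 6.05
eef_pos: [0.5195, 0.258, 0.0122]
tcp_rot: [-0.04, 0.999, 0.0, 0.001]
contact_force: [-0.0, -0.0, 5.5]
opening: 0.222
finger_force: 40.4
```

Request:
move_arm --plan '[{"x":0,"y":0,"z":-0.025,"yaw":0,"fingers":1},{"x":0,"y":0,"z":-0.06,"yaw":0,"fingers":1},{"x":-0.002,"y":-0.02,"z":-0.075,"yaw":0,"fingers":1},{"x":-0.003,"y":-0.055,"z":-0.075,"yaw":0,"fingers":1},{"x":-0.004,"y":-0.095,"z":-0.075,"yaw":0,"fingers":1}]'

```text
time: 6.55
eef_pos: [0.5302, 0.1631, 0.0867]
tcp_rot: [-0.041, 0.999, 0.0, 0.001]
contact_force: [0.4, -0.5, -0.9]
opening: 0.218
finger_force: 39.9
```

Request:
move_arm --plan '[{"x":-0.002,"y":-0.04,"z":0,"yaw":0.04,"fingers":1},{"x":-0.003,"y":-0.08,"z":0,"yaw":0.079,"fingers":1},{"x":-0.004,"y":-0.11,"z":0,"yaw":0.079,"fingers":1},{"x":-0.004,"y":-0.125,"z":0,"yaw":0.079,"fingers":1},{"x":-0.004,"y":-0.129,"z":0,"yaw":0.079,"fingers":1}]'

```text
time: 7.05
eef_pos: [0.5441, 0.0339, 0.0857]
tcp_rot: [0.001, 1.0, 0.0, -0.0]
contact_force: [-0.9, 0.4, -1.5]
opening: 0.218
finger_force: 39.8
```

Request:
move_arm --plan '[{"x":0,"y":0,"z":0,"yaw":0,"fingers":1},{"x":0,"y":0,"z":0,"yaw":0,"fingers":1}]'

```text
time: 7.25
eef_pos: [0.5439, 0.0362, 0.0857]
tcp_rot: [-0.001, 1.0, 0.0, -0.0]
contact_force: [-0.9, 1.4, -0.3]
opening: 0.219
finger_force: 39.8
```

Request:
move_arm --plan '[{"x":0,"y":0,"z":0.03,"yaw":0,"fingers":1},{"x":0,"y":0,"z":0.05,"yaw":0,"fingers":1},{"x":0,"y":0,"z":0.061,"yaw":0,"fingers":1},{"x":0,"y":0,"z":0.062,"yaw":0,"fingers":1},{"x":0,"y":0,"z":0.062,"yaw":0,"fingers":1}]'

```text
time: 7.75
eef_pos: [0.5445, 0.0356, 0.0242]
tcp_rot: [-0.001, 1.0, -0.0, 0.0]
contact_force: [-0.4, 0.2, 0.2]
opening: 0.222
finger_force: 39.8
```

Request:
move_arm --plan '[{"x":0,"y":0,"z":0,"yaw":0,"fingers":0.64},{"x":0,"y":0,"z":0,"yaw":0,"fingers":0.64},{"x":0,"y":0,"z":0,"yaw":0,"fingers":0.64}]'

```text
time: 8.05
eef_pos: [0.5449, 0.0349, 0.0249]
tcp_rot: [-0.0, 1.0, -0.0, 0.001]
contact_force: [-0.7, -1.1, 0.3]
opening: 0.361
finger_force: 0.0
```

Request:
move_arm --plan '[{"x":0,"y":0,"z":-0.02,"yaw":0,"fingers":0.64},{"x":0,"y":0,"z":-0.05,"yaw":0,"fingers":0.5},{"x":0,"y":0,"z":-0.08,"yaw":0,"fingers":0.4},{"x":0,"y":0.03,"z":-0.09,"yaw":0,"fingers":0.4},{"x":0,"y":0.07,"z":-0.09,"yaw":0,"fingers":0.4}]'

```text
time: 8.55
eef_pos: [0.5466, 0.1045, 0.1176]
tcp_rot: [0.002, 1.0, -0.0, 0.003]
contact_force: [0.4, -0.1, 0.0]
opening: 0.597
finger_force: 0.0
```

```bash
cat > look.py <<'E'
import sys
from h import *
im=snap('top',sys.argv[1])
for o in find(im,roi=(160,140,510,260)): print(*o)
s=ctrl.get_state(); print(s['time'],s['eef_pos'].round(4))
E
python3 look.py top2.png
```

```text
red 219 207 257 536 339 [24, 119] -1.8
red 417 230 264 468 -264 [23, 120] -12.6
yellow 325 205 1201 546 16 [80, 146] -3.7
yellow 466 216 292 506 -413 [21, 117] -2.3
green 351 203 640 546 -66 [79, 146] 0.5
green 439 206 189 534 -332 [22, 117] 2.5
green 195 210 130 527 411 [18, 106] 5.0
8.6 [0.545  0.1102 0.1164]
```

Request:
move_arm --plan '[{"x":0.002,"y":0.045,"z":0,"yaw":0,"fingers":0.4},{"x":0.005,"y":0.095,"z":0,"yaw":0.035,"fingers":0.4},{"x":0.0085,"y":0.145,"z":0,"yaw":0.035,"fingers":0.4},{"x":0.0085,"y":0.19,"z":0.02,"yaw":0.035,"fingers":0.4},{"x":0.0085,"y":0.22,"z":0.04,"yaw":0.035,"fingers":0.4}]'

```text
time: 9.1
eef_pos: [0.536, 0.3282, 0.0749]
tcp_rot: [0.016, 1.0, 0.001, 0.002]
contact_force: [-0.0, 0.1, 0.5]
opening: 0.597
finger_force: 0.0
```

Request:
move_arm --plan '[{"x":0,"y":0.0135,"z":0,"yaw":0,"fingers":0.4},{"x":0,"y":0.0135,"z":0,"yaw":0,"fingers":0.4},{"x":0,"y":0.0135,"z":0,"yaw":0,"fingers":0.4}]'

```text
time: 9.4
eef_pos: [0.5369, 0.3378, 0.075]
tcp_rot: [0.017, 1.0, -0.0, 0.001]
contact_force: [0.0, 0.6, 0.1]
opening: 0.597
finger_force: 0.0
```

Request:
move_arm --plan '[{"x":0,"y":0.001,"z":0.035,"yaw":0,"fingers":0.4},{"x":0,"y":0.001,"z":0.057,"yaw":0,"fingers":0.4},{"x":0,"y":0.001,"z":0.063,"yaw":0,"fingers":0.4},{"x":0,"y":0.001,"z":0.063,"yaw":0,"fingers":0.4}]'

```text
time: 9.8
eef_pos: [0.5363, 0.338, 0.0109]
tcp_rot: [0.018, 1.0, -0.0, -0.0]
contact_force: [-0.1, 0.5, -0.1]
opening: 0.604
finger_force: 0.0
```

Request:
move_arm --plan '[{"x":0,"y":0,"z":0,"yaw":0,"fingers":0.9},{"x":0,"y":0,"z":0,"yaw":0,"fingers":1},{"x":0,"y":0,"z":0,"yaw":0,"fingers":1},{"x":0,"y":0,"z":0,"yaw":0,"fingers":1}]'

```text
time: 10.2
eef_pos: [0.5377, 0.34, 0.0131]
tcp_rot: [0.017, 1.0, 0.001, 0.002]
contact_force: [0.8, 0.1, 5.7]
opening: 0.223
finger_force: 26.0
```

Request:
move_arm --plan '[{"x":0,"y":0,"z":-0.025,"yaw":0,"fingers":1},{"x":0,"y":0,"z":-0.06,"yaw":0,"fingers":1},{"x":-0.002,"y":-0.02,"z":-0.075,"yaw":0,"fingers":1},{"x":-0.005,"y":-0.055,"z":-0.075,"yaw":0,"fingers":1},{"x":-0.007,"y":-0.095,"z":-0.075,"yaw":0,"fingers":1}]'

```text
time: 10.7
eef_pos: [0.5401, 0.2443, 0.087]
tcp_rot: [0.016, 1.0, 0.0, 0.001]
contact_force: [1.0, 0.1, -0.5]
opening: 0.216
finger_force: 43.9
```

Request:
move_arm --plan '[{"x":-0.002,"y":-0.04,"z":0,"yaw":-0.035,"fingers":1},{"x":-0.005,"y":-0.08,"z":0,"yaw":-0.035,"fingers":1},{"x":-0.008,"y":-0.11,"z":0,"yaw":-0.035,"fingers":1},{"x":-0.008,"y":-0.122,"z":0,"yaw":-0.035,"fingers":1},{"x":-0.008,"y":-0.126,"z":0,"yaw":-0.035,"fingers":1}]'

```text
time: 11.2
eef_pos: [0.5432, 0.1172, 0.0857]
tcp_rot: [0.001, 1.0, 0.0, -0.0]
contact_force: [-0.1, 0.2, -1.1]
opening: 0.216
finger_force: 43.9
```

Request:
move_arm --plan '[{"x":0,"y":0,"z":0,"yaw":0,"fingers":1},{"x":0,"y":0,"z":0,"yaw":0,"fingers":1}]'

```text
time: 11.4
eef_pos: [0.5432, 0.1192, 0.0858]
tcp_rot: [-0.001, 1.0, 0.0, -0.0]
contact_force: [-0.3, -0.2, -0.1]
opening: 0.213
finger_force: 43.9
```

Request:
move_arm --plan '[{"x":0,"y":-0.0025,"z":0.03,"yaw":0,"fingers":1},{"x":0,"y":-0.0025,"z":0.05,"yaw":0,"fingers":1},{"x":0,"y":-0.0025,"z":0.061,"yaw":0,"fingers":1},{"x":0,"y":-0.0025,"z":0.062,"yaw":0,"fingers":1},{"x":0,"y":-0.0025,"z":0.062,"yaw":0,"fingers":1}]'

```text
time: 11.9
eef_pos: [0.5438, 0.1162, 0.0243]
tcp_rot: [-0.0, 1.0, 0.0, 0.0]
contact_force: [-0.6, -0.4, -0.2]
opening: 0.215
finger_force: 44.6
```

Request:
move_arm --plan '[{"x":0,"y":0,"z":0,"yaw":0,"fingers":0.69},{"x":0,"y":0,"z":0,"yaw":0,"fingers":0.69},{"x":0,"y":0,"z":0,"yaw":0,"fingers":0.69}]'

```text
time: 12.2
eef_pos: [0.544, 0.1157, 0.0247]
tcp_rot: [-0.0, 1.0, 0.0, 0.001]
contact_force: [0.6, -0.6, -1.2]
opening: 0.31
finger_force: 0.0
```

Request:
move_arm --plan '[{"x":0,"y":0,"z":-0.02,"yaw":0,"fingers":0.69},{"x":0,"y":0,"z":-0.05,"yaw":0,"fingers":0.5},{"x":0,"y":0,"z":-0.08,"yaw":0,"fingers":0.4},{"x":0,"y":0.03,"z":-0.09,"yaw":0,"fingers":0.4},{"x":0,"y":0.07,"z":-0.09,"yaw":0,"fingers":0.4}]'

```text
time: 12.7
eef_pos: [0.5458, 0.1854, 0.1176]
tcp_rot: [0.002, 1.0, 0.0, 0.003]
contact_force: [0.8, -0.4, 1.0]
opening: 0.599
finger_force: 0.0
```

```bash
python3 look.py top3.png
```

```text
red 297 205 1236 545 101 [81, 150] -2.4
red 417 230 265 468 -264 [22, 121] -12.7
yellow 324 204 1281 546 16 [80, 146] 0.4
yellow 466 216 294 506 -413 [21, 117] -2.3
green 351 205 659 543 -66 [79, 140] -0.7
green 439 206 196 534 -332 [22, 118] 1.7
green 195 204 81 545 413 [15, 69] 7.8
12.75 [0.5443 0.191  0.1165]
```

Request:
move_arm --plan '[{"x":0.006,"y":0.045,"z":0,"yaw":0,"fingers":0.4},{"x":0.014,"y":0.095,"z":0,"yaw":-0.05,"fingers":0.4},{"x":0.02,"y":0.145,"z":0,"yaw":-0.087,"fingers":0.4},{"x":0.024,"y":0.19,"z":0.02,"yaw":-0.087,"fingers":0.4},{"x":0.024,"y":0.215,"z":0.04,"yaw":-0.087,"fingers":0.4}]'

```text
time: 13.25
eef_pos: [0.5191, 0.4043, 0.0749]
tcp_rot: [-0.045, 0.999, 0.001, 0.001]
contact_force: [0.2, -0.4, 0.2]
opening: 0.597
finger_force: 0.0
```

Request:
move_arm --plan '[{"x":0,"y":0.007,"z":0,"yaw":0,"fingers":0.35},{"x":0,"y":0.007,"z":0,"yaw":0,"fingers":0.35},{"x":0,"y":0.007,"z":0,"yaw":0,"fingers":0.35}]'

```text
time: 13.55
eef_pos: [0.5195, 0.4068, 0.075]
tcp_rot: [-0.043, 0.999, 0.0, 0.001]
contact_force: [0.0, 0.3, 0.8]
opening: 0.648
finger_force: 0.0
```

```bash
python3 - <<'E'
from h import *
a=cv2.imread('pics/top0.png'); print(px2w('top',196.2,212.6,.014))
im=snap('scene','s1.png')
cv2.imwrite('pics/s1c.png',cv2.resize(im[100:270,270:450],None,fx=3.3,fy=3.3,interpolation=2))
print(ctrl.get_state()['eef_pos'])
E
```

```text
[0.52137628 0.40930604 0.014     ]
[0.51980026 0.40663429 0.07525092]
```

View pics/s1c.png

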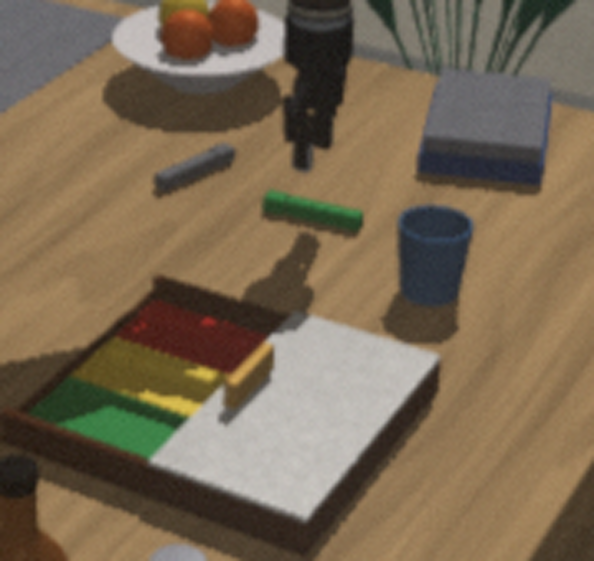

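The scene shows the left green stirrer at (365,164) with the gripper above it. The grey decoy at (329,151) is clear of it.

Request:
move_arm --plan '[{"x":0,"y":0.001,"z":0.035,"yaw":0,"fingers":0.35},{"x":0,"y":0.001,"z":0.057,"yaw":0,"fingers":0.35},{"x":0,"y":0.001,"z":0.063,"yaw":0,"fingers":0.35},{"x":0,"y":0.001,"z":0.063,"yaw":0,"fingers":0.35}]'

```text
time: 14.0
eef_pos: [0.5188, 0.4073, 0.0107]
tcp_rot: [-0.043, 0.999, -0.0, -0.001]
contact_force: [-0.5, -0.1, -0.1]
opening: 0.649
finger_force: 0.0
```

Request:
move_arm --plan '[{"x":0,"y":0,"z":0,"yaw":0,"fingers":0.9},{"x":0,"y":0,"z":0,"yaw":0,"fingers":1},{"x":0,"y":0,"z":0,"yaw":0,"fingers":1},{"x":0,"y":0,"z":0,"yaw":0,"fingers":1}]'

```text
time: 14.4
eef_pos: [0.5201, 0.4092, 0.0131]
tcp_rot: [-0.044, 0.999, 0.001, 0.002]
contact_force: [0.2, -0.6, 4.8]
opening: 0.218
finger_force: 40.8
```

Request:
move_arm --plan '[{"x":0,"y":0,"z":-0.025,"yaw":0,"fingers":1},{"x":0,"y":0,"z":-0.06,"yaw":0,"fingers":1},{"x":0.001,"y":-0.02,"z":-0.075,"yaw":0,"fingers":1},{"x":0.002,"y":-0.055,"z":-0.075,"yaw":0,"fingers":1},{"x":0.003,"y":-0.095,"z":-0.075,"yaw":0,"fingers":1}]'

```text
time: 14.9
eef_pos: [0.5242, 0.3137, 0.0871]
tcp_rot: [-0.045, 0.999, 0.0, 0.001]
contact_force: [0.4, -0.9, -0.4]
opening: 0.216
finger_force: 40.1
```

Request:
move_arm --plan '[{"x":0.0015,"y":-0.045,"z":0,"yaw":0,"fingers":1},{"x":0.003,"y":-0.09,"z":0,"yaw":0,"fingers":1},{"x":0.0045,"y":-0.135,"z":0,"yaw":0,"fingers":1},{"x":0.006,"y":-0.18,"z":0,"yaw":0,"fingers":1},{"x":0.0075,"y":-0.22,"z":0,"yaw":0,"fingers":1}]'

```text
time: 15.4
eef_pos: [0.5353, 0.092, 0.0859]
tcp_rot: [-0.044, 0.999, -0.0, 0.0]
contact_force: [0.5, -0.0, -0.2]
opening: 0.219
finger_force: 40.1
```

Request:
move_arm --plan '[{"x":0.0015,"y":-0.04,"z":0,"yaw":0.04,"fingers":1},{"x":0.003,"y":-0.08,"z":0,"yaw":0.087,"fingers":1},{"x":0.0045,"y":-0.115,"z":0,"yaw":0.087,"fingers":1},{"x":0.0045,"y":-0.135,"z":0,"yaw":0.087,"fingers":1},{"x":0.0045,"y":-0.14,"z":0,"yaw":0.087,"fingers":1}]'

```text
time: 15.9
eef_pos: [0.5434, -0.048, 0.086]
tcp_rot: [0.001, 1.0, -0.0, 0.0]
contact_force: [0.0, 0.8, -0.4]
opening: 0.219
finger_force: 40.1
```

Request:
move_arm --plan '[{"x":0,"y":0,"z":0,"yaw":0,"fingers":1},{"x":0,"y":0,"z":0,"yaw":0,"fingers":1}]'

```text
time: 16.1
eef_pos: [0.5431, -0.045, 0.0857]
tcp_rot: [-0.0, 1.0, 0.0, -0.0]
contact_force: [0.3, 0.6, 0.3]
opening: 0.218
finger_force: 40.1
```

Request:
move_arm --plan '[{"x":0,"y":-0.001,"z":0.03,"yaw":0,"fingers":1},{"x":0,"y":-0.001,"z":0.05,"yaw":0,"fingers":1},{"x":0,"y":-0.001,"z":0.061,"yaw":0,"fingers":1},{"x":0,"y":-0.001,"z":0.062,"yaw":0,"fingers":1},{"x":0,"y":-0.001,"z":0.062,"yaw":0,"fingers":1}]'

```text
time: 16.6
eef_pos: [0.5436, -0.0464, 0.0242]
tcp_rot: [-0.001, 1.0, -0.0, 0.0]
contact_force: [-0.1, 0.1, -0.6]
opening: 0.219
finger_force: 40.1
```

Request:
move_arm --plan '[{"x":0,"y":0,"z":0,"yaw":0,"fingers":0.66},{"x":0,"y":0,"z":0,"yaw":0,"fingers":0.66},{"x":0,"y":0,"z":0,"yaw":0,"fingers":0.66}]'

```text
time: 16.9
eef_pos: [0.5438, -0.0471, 0.0246]
tcp_rot: [-0.0, 1.0, -0.0, 0.001]
contact_force: [-0.3, 0.1, 0.5]
opening: 0.34
finger_force: 0.0
```

Request:
move_arm --plan '[{"x":0,"y":0,"z":-0.02,"yaw":0,"fingers":0.66},{"x":0,"y":0,"z":-0.05,"yaw":0,"fingers":0.5},{"x":0,"y":0,"z":-0.08,"yaw":0,"fingers":0.4},{"x":0,"y":-0.02,"z":-0.09,"yaw":0,"fingers":0.4},{"x":0,"y":-0.05,"z":-0.09,"yaw":0,"fingers":0.4}]'

```text
time: 17.4
eef_pos: [0.5451, -0.0971, 0.1172]
tcp_rot: [-0.001, 1.0, -0.001, 0.003]
contact_force: [-0.5, -0.3, -0.2]
opening: 0.597
finger_force: 0.0
```

```bash
python3 look.py top4.png
```

```text
red 297 204 1266 545 102 [80, 149] -0.4
red 417 230 273 468 -264 [23, 120] -12.7
yellow 322 202 1078 546 16 [80, 146] -7.5
yellow 466 216 286 506 -413 [21, 117] -2.3
green 440 211 124 521 -333 [18, 87] 0.6
17.45 [ 0.5448 -0.1015  0.1163]
```

Request:
move_arm --plan '[{"x":0.018,"y":-0.04,"z":0,"yaw":0.1,"fingers":0.4},{"x":0.038,"y":-0.083,"z":0,"yaw":0.2,"fingers":0.4},{"x":0.057,"y":-0.125,"z":0,"yaw":0.222,"fingers":0.4},{"x":0.07,"y":-0.155,"z":0.02,"yaw":0.222,"fingers":0.4},{"x":0.076,"y":-0.1675,"z":0.04,"yaw":0.222,"fingers":0.4}]'

```text
time: 17.95
eef_pos: [0.467, -0.2678, 0.0748]
tcp_rot: [0.112, 0.994, -0.001, 0.001]
contact_force: [0.4, 0.9, -1.0]
opening: 0.599
finger_force: 0.0
```

Request:
move_arm --plan '[{"x":0,"y":0,"z":0,"yaw":0,"fingers":0.4},{"x":0,"y":0,"z":0,"yaw":0,"fingers":0.4},{"x":0,"y":0,"z":0,"yaw":0,"fingers":0.4}]'

```text
time: 18.25
eef_pos: [0.4684, -0.2641, 0.075]
tcp_rot: [0.11, 0.994, -0.0, 0.001]
contact_force: [-0.6, 0.5, -0.3]
opening: 0.6
finger_force: 0.0
```

Request:
move_arm --plan '[{"x":0,"y":0,"z":0.035,"yaw":0,"fingers":0.4},{"x":0,"y":0,"z":0.057,"yaw":0,"fingers":0.4},{"x":0,"y":0,"z":0.063,"yaw":0,"fingers":0.4},{"x":0,"y":0,"z":0.063,"yaw":0,"fingers":0.4}]'

```text
time: 18.65
eef_pos: [0.4677, -0.2637, 0.0109]
tcp_rot: [0.11, 0.994, 0.0, -0.0]
contact_force: [-0.1, 0.5, 0.2]
opening: 0.601
finger_force: 0.0
```

Request:
move_arm --plan '[{"x":0,"y":0,"z":0,"yaw":0,"fingers":0.9},{"x":0,"y":0,"z":0,"yaw":0,"fingers":1},{"x":0,"y":0,"z":0,"yaw":0,"fingers":1},{"x":0,"y":0,"z":0,"yaw":0,"fingers":1}]'

```text
time: 19.05
eef_pos: [0.4687, -0.2655, 0.0128]
tcp_rot: [0.111, 0.994, -0.001, 0.002]
contact_force: [-0.1, 1.3, 5.8]
opening: 0.22
finger_force: 40.7
```

Request:
move_arm --plan '[{"x":0,"y":0,"z":-0.025,"yaw":0,"fingers":1},{"x":0,"y":0,"z":-0.06,"yaw":0,"fingers":1},{"x":0,"y":0.02,"z":-0.075,"yaw":0,"fingers":1},{"x":0,"y":0.055,"z":-0.075,"yaw":0,"fingers":1},{"x":0,"y":0.095,"z":-0.075,"yaw":0,"fingers":1}]'

```text
time: 19.55
eef_pos: [0.4889, -0.172, 0.0872]
tcp_rot: [0.112, 0.994, -0.001, 0.001]
contact_force: [0.7, 0.3, -0.8]
opening: 0.219
finger_force: 39.9
```

Request:
move_arm --plan '[{"x":0,"y":0.045,"z":0,"yaw":0,"fingers":1},{"x":0,"y":0.09,"z":0,"yaw":-0.07,"fingers":1},{"x":0,"y":0.135,"z":0,"yaw":-0.15,"fingers":1},{"x":0,"y":0.18,"z":0,"yaw":-0.222,"fingers":1},{"x":0.001,"y":0.22,"z":0,"yaw":-0.222,"fingers":1}]'

```text
time: 20.05
eef_pos: [0.5358, 0.045, 0.0861]
tcp_rot: [-0.001, 1.0, 0.0, 0.0]
contact_force: [1.3, -0.3, 0.2]
opening: 0.216
finger_force: 39.9
```

Request:
move_arm --plan '[{"x":-0.004,"y":0.02,"z":0,"yaw":0,"fingers":1},{"x":-0.007,"y":0.03,"z":0,"yaw":0,"fingers":1},{"x":-0.007,"y":0.033,"z":0,"yaw":0,"fingers":1},{"x":-0.007,"y":0.033,"z":0,"yaw":0,"fingers":1},{"x":-0.007,"y":0.033,"z":0,"yaw":0,"fingers":1}]'

```text
time: 20.55
eef_pos: [0.5425, 0.0749, 0.0858]
tcp_rot: [0.001, 1.0, -0.0, -0.0]
contact_force: [-0.3, -0.1, -1.1]
opening: 0.216
finger_force: 39.9
```

Request:
move_arm --plan '[{"x":-0.001,"y":0.001,"z":0.03,"yaw":0,"fingers":1},{"x":-0.001,"y":0.001,"z":0.05,"yaw":0,"fingers":1},{"x":-0.001,"y":0.001,"z":0.061,"yaw":0,"fingers":1},{"x":-0.001,"y":0.001,"z":0.062,"yaw":0,"fingers":1},{"x":-0.001,"y":0.001,"z":0.062,"yaw":0,"fingers":1}]'

```text
time: 21.05
eef_pos: [0.5441, 0.0764, 0.0243]
tcp_rot: [0.0, 1.0, -0.0, 0.0]
contact_force: [0.4, 0.0, -0.1]
opening: 0.219
finger_force: 39.9
```

Request:
move_arm --plan '[{"x":0,"y":0,"z":0,"yaw":0,"fingers":0.715},{"x":0,"y":0,"z":0,"yaw":0,"fingers":0.715},{"x":0,"y":0,"z":0,"yaw":0,"fingers":0.715}]'

```text
time: 21.35
eef_pos: [0.5442, 0.077, 0.0247]
tcp_rot: [-0.0, 1.0, -0.0, 0.001]
contact_force: [0.4, -0.6, 0.3]
opening: 0.284
finger_force: 0.0
```

Request:
move_arm --plan '[{"x":0,"y":0,"z":-0.02,"yaw":0,"fingers":0.715},{"x":0,"y":0,"z":-0.05,"yaw":0,"fingers":0.5},{"x":0,"y":0,"z":-0.08,"yaw":0,"fingers":0.4},{"x":0,"y":-0.02,"z":-0.09,"yaw":0,"fingers":0.4},{"x":0,"y":-0.05,"z":-0.09,"yaw":0,"fingers":0.4}]'

```text
time: 21.85
eef_pos: [0.5456, 0.0274, 0.1173]
tcp_rot: [-0.002, 1.0, -0.0, 0.003]
contact_force: [0.5, -0.1, -0.0]
opening: 0.599
finger_force: 0.0
```

```bash
python3 look.py top5.png; python3 - <<'E'
from h import *
im=cv2.imread('pics/top5.png'); s=snap('scene','s5.png')
cv2.imwrite('pics/c5.png',np.vstack([cv2.resize(im[180:240,265:480],(774,216),interpolation=2),cv2.resize(s[170:270,265:415],(774,380),interpolation=2)]))
E
```

```text
red 286 190 84 576 133 [16, 88] -6.7
yellow 466 216 296 506 -414 [24, 117] -2.8
yellow 334 222 85 496 -8 [30, 46] -25.5
green 352 205 679 544 -66 [79, 143] -7.1
green 440 212 112 520 -334 [16, 89] 2.6
21.9 [0.5451 0.0232 0.1161]
```

View pics/c5.png

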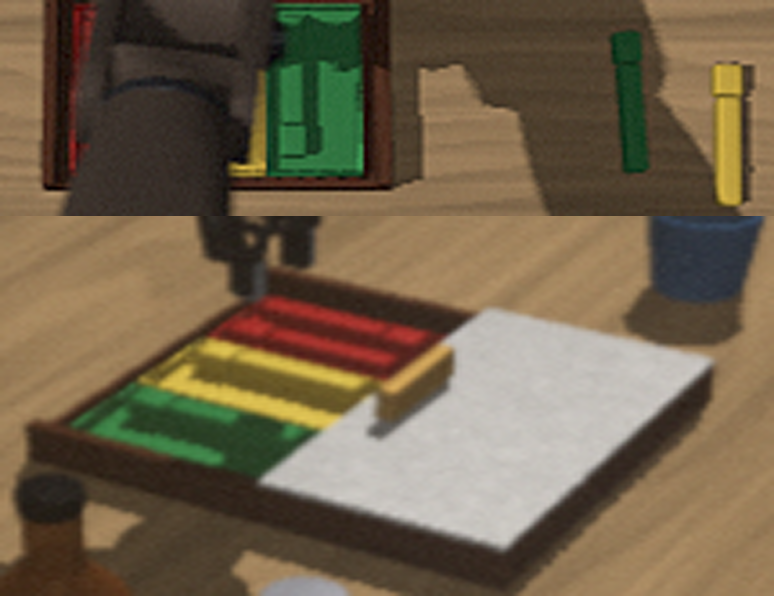

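Both reds lie flat side by side, with one yellow and one green in their trays. The right green stirrer is unchanged at (440,208), so I'll pick that next.

Request:
move_arm --plan '[{"x":0.002,"y":-0.04,"z":0,"yaw":-0.035,"fingers":0.4},{"x":0.003,"y":-0.085,"z":0,"yaw":-0.035,"fingers":0.4},{"x":0.005,"y":-0.13,"z":0,"yaw":-0.035,"fingers":0.4},{"x":0.006,"y":-0.175,"z":0,"yaw":-0.035,"fingers":0.4},{"x":0.007,"y":-0.22,"z":0,"yaw":-0.035,"fingers":0.4}]'

```text
time: 22.45
eef_pos: [0.5366, -0.1939, 0.1138]
tcp_rot: [-0.018, 1.0, 0.0, 0.0]
contact_force: [0.0, -0.3, 0.0]
opening: 0.598
finger_force: 0.0
```

Request:
move_arm --plan '[{"x":-0.001,"y":-0.045,"z":0,"yaw":0,"fingers":0.4},{"x":-0.002,"y":-0.09,"z":0,"yaw":0,"fingers":0.4},{"x":-0.002,"y":-0.125,"z":0.02,"yaw":0,"fingers":0.4},{"x":-0.002,"y":-0.137,"z":0.04,"yaw":0,"fingers":0.4},{"x":-0.002,"y":-0.138,"z":0.04,"yaw":0,"fingers":0.4}]'

```text
time: 22.95
eef_pos: [0.5417, -0.3306, 0.0703]
tcp_rot: [-0.016, 1.0, 0.002, -0.002]
contact_force: [0.3, 1.1, -0.7]
opening: 0.602
finger_force: 0.0
```

Request:
move_arm --plan '[{"x":0,"y":0,"z":0,"yaw":0,"fingers":0.4},{"x":0,"y":0,"z":0,"yaw":0,"fingers":0.4}]'

```text
time: 23.15
eef_pos: [0.5443, -0.3299, 0.0749]
tcp_rot: [-0.018, 1.0, -0.0, 0.0]
contact_force: [0.1, 0.1, 0.7]
opening: 0.601
finger_force: 0.0
```

Request:
move_arm --plan '[{"x":0.009,"y":-0.002,"z":0.025,"yaw":0,"fingers":0.4},{"x":0.009,"y":-0.002,"z":0.055,"yaw":0,"fingers":0.4},{"x":0.009,"y":-0.002,"z":0.063,"yaw":0,"fingers":0.4},{"x":0.009,"y":-0.002,"z":0.063,"yaw":0,"fingers":0.4}]'

```text
time: 23.55
eef_pos: [0.5344, -0.3317, 0.0103]
tcp_rot: [-0.018, 1.0, 0.001, -0.001]
contact_force: [-0.6, -0.3, 0.3]
opening: 0.601
finger_force: 0.0
```

Request:
move_arm --plan '[{"x":0,"y":0,"z":0,"yaw":0,"fingers":0.9},{"x":0,"y":0,"z":0,"yaw":0,"fingers":1},{"x":0,"y":0,"z":0,"yaw":0,"fingers":1},{"x":0,"y":0,"z":0,"yaw":0,"fingers":1}]'

```text
time: 23.95
eef_pos: [0.5361, -0.3342, 0.0132]
tcp_rot: [-0.018, 1.0, -0.001, 0.002]
contact_force: [1.7, 1.8, 6.6]
opening: 0.214
finger_force: 40.9
```

Request:
move_arm --plan '[{"x":0,"y":0,"z":-0.025,"yaw":0,"fingers":1},{"x":0,"y":0,"z":-0.06,"yaw":0,"fingers":1},{"x":-0.002,"y":0.02,"z":-0.075,"yaw":0,"fingers":1},{"x":-0.004,"y":0.055,"z":-0.075,"yaw":0,"fingers":1},{"x":-0.007,"y":0.095,"z":-0.075,"yaw":0,"fingers":1}]'

```text
time: 24.45
eef_pos: [0.5387, -0.2383, 0.0872]
tcp_rot: [-0.017, 1.0, -0.001, 0.001]
contact_force: [0.5, 0.3, -1.0]
opening: 0.219
finger_force: 40.2
```

Request:
move_arm --plan '[{"x":-0.003,"y":0.045,"z":0,"yaw":0.035,"fingers":1},{"x":-0.007,"y":0.09,"z":0,"yaw":0.035,"fingers":1},{"x":-0.01,"y":0.13,"z":0,"yaw":0.035,"fingers":1},{"x":-0.011,"y":0.146,"z":0,"yaw":0.035,"fingers":1},{"x":-0.011,"y":0.1495,"z":0,"yaw":0.035,"fingers":1}]'

```text
time: 24.95
eef_pos: [0.5439, -0.0867, 0.0858]
tcp_rot: [-0.001, 1.0, -0.0, -0.0]
contact_force: [-0.1, -0.2, -0.3]
opening: 0.213
finger_force: 40.2
```

Request:
move_arm --plan '[{"x":0,"y":0,"z":0,"yaw":0,"fingers":1},{"x":0,"y":0,"z":0,"yaw":0,"fingers":1}]'

```text
time: 25.15
eef_pos: [0.5444, -0.0896, 0.0861]
tcp_rot: [0.001, 1.0, -0.0, 0.0]
contact_force: [1.0, 0.2, -0.4]
opening: 0.218
finger_force: 40.2
```

Request:
move_arm --plan '[{"x":0,"y":0.001,"z":0.03,"yaw":0,"fingers":1},{"x":0,"y":0.001,"z":0.05,"yaw":0,"fingers":1},{"x":0,"y":0.001,"z":0.061,"yaw":0,"fingers":1},{"x":0,"y":0.001,"z":0.062,"yaw":0,"fingers":1},{"x":0,"y":0.001,"z":0.062,"yaw":0,"fingers":1}]'

```text
time: 25.65
eef_pos: [0.5445, -0.0881, 0.0243]
tcp_rot: [0.0, 1.0, -0.0, 0.0]
contact_force: [0.5, 0.6, 0.2]
opening: 0.216
finger_force: 40.8
```

Request:
move_arm --plan '[{"x":0,"y":0,"z":0,"yaw":0,"fingers":0.715},{"x":0,"y":0,"z":0,"yaw":0,"fingers":0.715},{"x":0,"y":0,"z":0,"yaw":0,"fingers":0.715}]'

```text
time: 25.95
eef_pos: [0.5446, -0.0874, 0.0247]
tcp_rot: [-0.0, 1.0, -0.0, 0.001]
contact_force: [-0.3, -0.4, 0.7]
opening: 0.288
finger_force: 0.0
```

Request:
move_arm --plan '[{"x":0,"y":0,"z":-0.02,"yaw":0,"fingers":0.715},{"x":0,"y":0,"z":-0.05,"yaw":0,"fingers":0.5},{"x":0,"y":0,"z":-0.08,"yaw":0,"fingers":0.4},{"x":0,"y":-0.03,"z":-0.09,"yaw":0,"fingers":0.4},{"x":0,"y":-0.07,"z":-0.09,"yaw":0,"fingers":0.4}]'

```text
time: 26.45
eef_pos: [0.5459, -0.1572, 0.1173]
tcp_rot: [-0.002, 1.0, -0.001, 0.003]
contact_force: [0.3, -1.1, 0.1]
opening: 0.6
finger_force: 0.0
```

```bash
python3 look.py top6.png
```

```text
red 297 204 1272 545 102 [80, 150] -0.2
yellow 324 204 1270 546 16 [80, 146] 1.0
yellow 466 216 285 505 -413 [21, 120] -2.2
green 346 199 459 546 -62 [71, 146] -13.3
26.5 [ 0.5457 -0.1635  0.1167]
```

Request:
move_arm --plan '[{"x":0.006,"y":-0.035,"z":0,"yaw":0.04,"fingers":0.4},{"x":0.012,"y":-0.075,"z":0,"yaw":0.04,"fingers":0.4},{"x":0.018,"y":-0.115,"z":0,"yaw":0.04,"fingers":0.4},{"x":0.024,"y":-0.16,"z":0,"yaw":0.04,"fingers":0.4},{"x":0.028,"y":-0.195,"z":0,"yaw":0.04,"fingers":0.4}]'

```text
time: 27.0
eef_pos: [0.5156, -0.3544, 0.1143]
tcp_rot: [0.02, 1.0, -0.0, 0.0]
contact_force: [-0.4, 1.0, -0.0]
opening: 0.603
finger_force: 0.0
```

Request:
move_arm --plan '[{"x":0.004,"y":-0.035,"z":0,"yaw":0,"fingers":0.35},{"x":0.008,"y":-0.055,"z":0.02,"yaw":0,"fingers":0.35},{"x":0.008,"y":-0.06,"z":0.04,"yaw":0,"fingers":0.35},{"x":0.008,"y":-0.06,"z":0.04,"yaw":0,"fingers":0.35},{"x":0.008,"y":-0.06,"z":0.04,"yaw":0,"fingers":0.35}]'

```text
time: 27.5
eef_pos: [0.5055, -0.4112, 0.0736]
tcp_rot: [0.02, 1.0, 0.001, -0.0]
contact_force: [0.1, -0.0, 0.8]
opening: 0.652
finger_force: 0.0
```

Request:
move_arm --plan '[{"x":0,"y":0,"z":0.035,"yaw":0,"fingers":0.35},{"x":0,"y":0,"z":0.056,"yaw":0,"fingers":0.35},{"x":0,"y":0,"z":0.062,"yaw":0,"fingers":0.35},{"x":0,"y":0,"z":0.062,"yaw":0,"fingers":0.35}]'

```text
time: 27.9
eef_pos: [0.5061, -0.4111, 0.0121]
tcp_rot: [0.019, 1.0, 0.0, -0.0]
contact_force: [-0.0, 0.8, -0.2]
opening: 0.645
finger_force: 0.0
```

Request:
move_arm --plan '[{"x":0,"y":0,"z":0,"yaw":0,"fingers":0.9},{"x":0,"y":0,"z":0,"yaw":0,"fingers":1},{"x":0,"y":0,"z":0,"yaw":0,"fingers":1},{"x":0,"y":0,"z":0,"yaw":0,"fingers":1}]'

```text
time: 28.3
eef_pos: [0.5069, -0.4129, 0.0141]
tcp_rot: [0.02, 1.0, -0.001, 0.001]
contact_force: [-0.4, 0.3, 6.0]
opening: 0.219
finger_force: 40.5
```

Request:
move_arm --plan '[{"x":0,"y":0,"z":-0.025,"yaw":0,"fingers":1},{"x":0,"y":0,"z":-0.06,"yaw":0,"fingers":1},{"x":-0.002,"y":0.02,"z":-0.075,"yaw":0,"fingers":1},{"x":-0.004,"y":0.055,"z":-0.075,"yaw":0,"fingers":1},{"x":-0.005,"y":0.095,"z":-0.075,"yaw":0,"fingers":1}]'

```text
time: 28.8
eef_pos: [0.5149, -0.3174, 0.0881]
tcp_rot: [0.021, 1.0, -0.001, 0.001]
contact_force: [0.5, 0.8, -1.2]
opening: 0.216
finger_force: 39.9
```

Request:
move_arm --plan '[{"x":-0.002,"y":0.045,"z":0,"yaw":0,"fingers":1},{"x":-0.005,"y":0.09,"z":0,"yaw":0,"fingers":1},{"x":-0.007,"y":0.135,"z":0,"yaw":0,"fingers":1},{"x":-0.01,"y":0.18,"z":0,"yaw":0,"fingers":1},{"x":-0.012,"y":0.22,"z":0,"yaw":0,"fingers":1}]'

```text
time: 29.3
eef_pos: [0.5349, -0.0957, 0.0869]
tcp_rot: [0.02, 1.0, 0.0, -0.0]
contact_force: [-0.6, 0.6, -0.4]
opening: 0.218
finger_force: 39.9
```

Request:
move_arm --plan '[{"x":-0.002,"y":0.035,"z":0,"yaw":-0.04,"fingers":1},{"x":-0.004,"y":0.065,"z":0,"yaw":-0.04,"fingers":1},{"x":-0.005,"y":0.085,"z":0,"yaw":-0.04,"fingers":1},{"x":-0.005,"y":0.092,"z":0,"yaw":-0.04,"fingers":1},{"x":-0.005,"y":0.0925,"z":0,"yaw":-0.04,"fingers":1}]'

```text
time: 29.8
eef_pos: [0.5437, -0.005, 0.0868]
tcp_rot: [-0.001, 1.0, -0.0, -0.0]
contact_force: [0.3, 0.3, -0.4]
opening: 0.213
finger_force: 39.9
```

Request:
move_arm --plan '[{"x":0,"y":0,"z":0,"yaw":0,"fingers":1},{"x":0,"y":0,"z":0,"yaw":0,"fingers":1}]'

```text
time: 30.0
eef_pos: [0.544, -0.0066, 0.0869]
tcp_rot: [0.001, 1.0, -0.0, -0.0]
contact_force: [-0.3, 0.2, -0.6]
opening: 0.217
finger_force: 39.9
```

Request:
move_arm --plan '[{"x":0,"y":0,"z":0.03,"yaw":0,"fingers":1},{"x":0,"y":0,"z":0.05,"yaw":0,"fingers":1},{"x":0,"y":0,"z":0.061,"yaw":0,"fingers":1},{"x":0,"y":0,"z":0.062,"yaw":0,"fingers":1},{"x":0,"y":0,"z":0.062,"yaw":0,"fingers":1}]'

```text
time: 30.5
eef_pos: [0.5443, -0.0061, 0.0252]
tcp_rot: [0.0, 1.0, -0.0, 0.0]
contact_force: [-0.5, -0.4, -0.5]
opening: 0.218
finger_force: 39.9
```

Request:
move_arm --plan '[{"x":0,"y":0,"z":0,"yaw":0,"fingers":0.715},{"x":0,"y":0,"z":0,"yaw":0,"fingers":0.715},{"x":0,"y":0,"z":0,"yaw":0,"fingers":0.715}]'

```text
time: 30.8
eef_pos: [0.5444, -0.0056, 0.0256]
tcp_rot: [-0.0, 1.0, -0.0, 0.001]
contact_force: [-0.4, -0.3, 0.9]
opening: 0.287
finger_force: 0.0
```

Request:
move_arm --plan '[{"x":0,"y":0,"z":-0.02,"yaw":0,"fingers":0.715},{"x":0,"y":0,"z":-0.05,"yaw":0,"fingers":0.8},{"x":0,"y":0,"z":-0.09,"yaw":0,"fingers":1},{"x":-0.03,"y":0.01,"z":-0.11,"yaw":0,"fingers":1},{"x":-0.07,"y":0.02,"z":-0.11,"yaw":0,"fingers":1}]'

```text
time: 31.3
eef_pos: [0.6166, 0.0144, 0.1405]
tcp_rot: [0.0, 1.0, -0.001, 0.004]
contact_force: [0.7, -0.6, 1.0]
opening: 0.003
finger_force: 0.0
```

Request:
move_arm --plan '[{"x":-0.04,"y":0,"z":0,"yaw":0,"fingers":1},{"x":-0.07,"y":0,"z":0,"yaw":0,"fingers":1},{"x":-0.076,"y":0,"z":0,"yaw":0,"fingers":1},{"x":-0.076,"y":0,"z":0,"yaw":0,"fingers":1},{"x":-0.076,"y":0,"z":0,"yaw":0,"fingers":1}]'

```text
time: 31.8
eef_pos: [0.6887, 0.0146, 0.1345]
tcp_rot: [-0.0, 1.0, 0.0, -0.001]
contact_force: [0.2, 0.7, 0.2]
opening: 0.002
finger_force: 0.0
```

```bash
python3 look.py top7.png; python3 - <<'E'
from h import *
im=cv2.imread('pics/top7.png'); s=snap('scene','s7.png')
cv2.imwrite('pics/c7.png',np.vstack([cv2.resize(im[110:240,160:500],(774,296),interpolation=2),cv2.resize(s[185:255,265:375],(440,280),interpolation=2)[:,[min(i,439) for i in range(774)]]]))
E
```

```text
yellow 335 213 152 535 -14 [18, 124] -2.6
green 351 204 706 546 -66 [79, 146] 1.3
31.85 [0.6886 0.0146 0.1346]
```

View pics/c7.png

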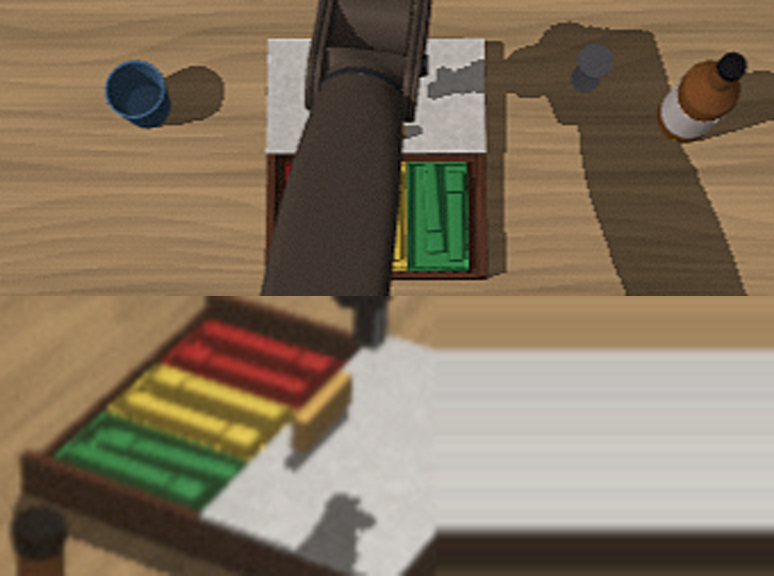

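```bash
python3 - <<'E'
from h import *
im=cv2.imread('pics/top7.png'); s=cv2.imread('pics/s7.png')
cv2.imwrite('pics/c8.png',np.hstack([cv2.resize(im[175:235,330:380],(400,480),interpolation=2),cv2.resize(s[205:245,270:325],(400,290),interpolation=2)[[min(i,289) for i in range(480)]]]))
E
```

```text
(no output)
```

View pics/c8.png

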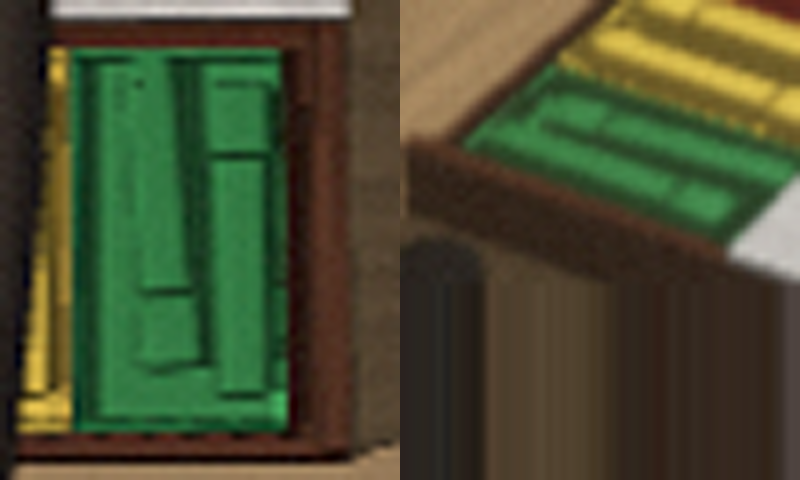

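```bash
python3 - <<'E'
from h import *
for u,v in [(347.5,182.3),(351.5,221),(358.5,185),(361,224.5)]: print(px2w('top',u,v,.029).round(4))
E
```

```text
[ 0.6109 -0.0527  0.029 ]
[ 0.4919 -0.0635  0.029 ]
[ 0.6024 -0.0861  0.029 ]
[ 0.4812 -0.0919  0.029 ]
```

All six lie flat and separate. The tilted green is 119 mm long at z = 29 mm, so it is flat and inside its tray. Now I'll close the cover.

Request:
move_arm --plan '[{"x":0,"y":0,"z":0.035,"yaw":0,"fingers":1},{"x":0,"y":0,"z":0.065,"yaw":0,"fingers":1},{"x":0,"y":0,"z":0.075,"yaw":0,"fingers":1},{"x":0.006,"y":0,"z":0.075,"yaw":0,"fingers":1},{"x":0.016,"y":0,"z":0.075,"yaw":0,"fingers":1}]'

```text
time: 32.4
eef_pos: [0.6743, 0.0143, 0.0614]
tcp_rot: [-0.0, 1.0, -0.0, 0.001]
contact_force: [0.7, -0.2, 0.1]
opening: 0.001
finger_force: 0.0
```

Request:
move_arm --plan '[{"x":0.012,"y":0,"z":0,"yaw":0,"fingers":1},{"x":0.03,"y":0,"z":0,"yaw":0,"fingers":1},{"x":0.05,"y":0,"z":0,"yaw":0,"fingers":1},{"x":0.07,"y":0,"z":0,"yaw":0,"fingers":1},{"x":0.09,"y":0,"z":0,"yaw":0,"fingers":1}]'

```text
time: 32.9
eef_pos: [0.5854, 0.0142, 0.063]
tcp_rot: [-0.0, 1.0, -0.0, 0.004]
contact_force: [3.1, 0.6, -0.5]
opening: -0.0
finger_force: 1.4
```

Request:
move_arm --plan '[{"x":0.018,"y":0,"z":0,"yaw":0,"fingers":1},{"x":0.034,"y":0,"z":0,"yaw":0,"fingers":1},{"x":0.048,"y":0,"z":0,"yaw":0,"fingers":1},{"x":0.058,"y":0,"z":0,"yaw":0,"fingers":1},{"x":0.064,"y":0,"z":0,"yaw":0,"fingers":1}]'

```text
time: 33.4
eef_pos: [0.5209, 0.0143, 0.0622]
tcp_rot: [-0.0, 1.0, -0.0, 0.003]
contact_force: [1.8, 0.8, 1.8]
opening: 0.002
finger_force: 1.1
```

Request:
move_arm --plan '[{"x":0.005,"y":0,"z":0,"yaw":0,"fingers":1},{"x":0.009,"y":0,"z":0,"yaw":0,"fingers":1},{"x":0.012,"y":0,"z":0,"yaw":0,"fingers":1},{"x":0.014,"y":0,"z":0,"yaw":0,"fingers":1},{"x":0.014,"y":0,"z":0,"yaw":0,"fingers":1}]'

```text
time: 33.9
eef_pos: [0.5073, 0.0143, 0.0601]
tcp_rot: [0.0, 1.0, -0.0, 0.002]
contact_force: [5.9, -0.4, -1.7]
opening: 0.001
finger_force: 2.6
```

Request:
move_arm --plan '[{"x":0.002,"y":0,"z":0,"yaw":0,"fingers":1},{"x":0.003,"y":0,"z":0,"yaw":0,"fingers":1},{"x":0.003,"y":0,"z":0,"yaw":0,"fingers":1}]'

```text
time: 34.2
eef_pos: [0.5072, 0.0143, 0.0603]
tcp_rot: [0.001, 1.0, -0.0, 0.006]
contact_force: [13.6, 1.0, -8.3]
opening: 0.001
finger_force: 6.7
```

The force rise and the travel (0.16 m with an 18 mm contact offset) both say the cover is fully shut. I'll back off and check.

Request:
move_arm --plan '[{"x":-0.012,"y":0,"z":0,"yaw":0,"fingers":1},{"x":-0.02,"y":0,"z":-0.03,"yaw":0,"fingers":1},{"x":-0.02,"y":0,"z":-0.075,"yaw":0,"fingers":1},{"x":-0.02,"y":0.03,"z":-0.12,"yaw":0,"fingers":1},{"x":-0.02,"y":0.07,"z":-0.14,"yaw":0,"fingers":1}]'

```text
time: 34.7
eef_pos: [0.5239, 0.0837, 0.2031]
tcp_rot: [0.002, 1.0, -0.0, 0.001]
contact_force: [1.3, -0.0, -0.4]
opening: 0.002
finger_force: 0.0
```

Request:
move_arm --plan '[{"x":0,"y":0.045,"z":0,"yaw":0,"fingers":1},{"x":0,"y":0.09,"z":0,"yaw":0,"fingers":1},{"x":0,"y":0.135,"z":0,"yaw":0,"fingers":1},{"x":0,"y":0.17,"z":0,"yaw":0,"fingers":1},{"x":0,"y":0.18,"z":0,"yaw":0,"fingers":1}]'

```text
time: 35.2
eef_pos: [0.5214, 0.2671, 0.1986]
tcp_rot: [-0.002, 1.0, -0.0, -0.002]
contact_force: [0.4, -0.8, -0.6]
opening: 0.0
finger_force: 0.0
```

Request:
move_arm --plan '[{"x":0,"y":0,"z":0,"yaw":0,"fingers":1},{"x":0,"y":0,"z":0,"yaw":0,"fingers":1},{"x":0,"y":0,"z":0,"yaw":0,"fingers":1}]'

```text
time: 35.5
eef_pos: [0.5229, 0.2629, 0.1995]
tcp_rot: [0.001, 1.0, -0.0, -0.001]
contact_force: [0.3, 0.3, -1.1]
opening: -0.0
finger_force: 0.0
```

```bash
python3 look.py top9.png; python3 -c "
import cv2;im=cv2.imread('pics/top9.png');cv2.imwrite('pics/c9.png',cv2.resize(im[100:280,150:510],None,fx=2.2,fy=2.2,interpolation=2))"
```

```text
35.55 [0.523  0.263  0.1997]
```

View pics/c9.png

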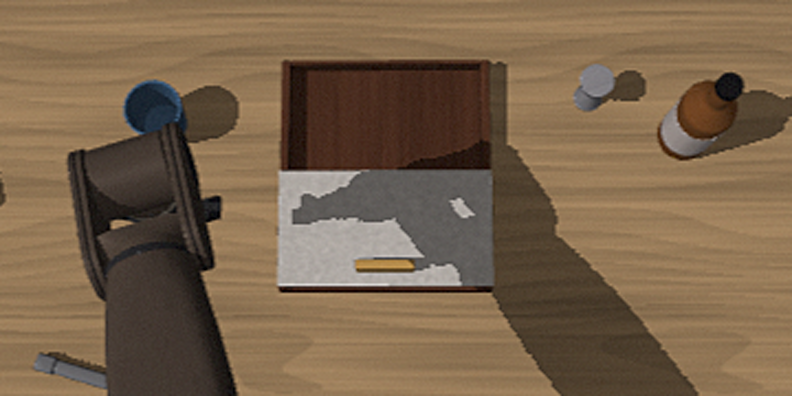

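The cover is shut, with its front edge at row 229 and the grip at (325,221). No stirrers are left on the table, and the cup, jigger and bottle have not moved.

```bash
python3 -c "from plant import ctrl; print(ctrl.sign_off())"
```

```text
the job is handed in; nothing more can be done
None
```

All six stirrers lie flat in the trays of their own colours, the cover is fully shut over them, and the job is handed in at about 36 s, with the bottle, jigger, cup and grey look-alike left alone.

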